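Set the cure time and light-cure the cage perch

TASK

Set the lamp control unit's selector knob to its fifth click, counted clockwise from the off stop (the longer mark), from wherever it now stands. Then take the white curing wand from its cradle and hold it level with its nose in the cage's gate opening, pointing squarely at the centre of the round steel plate on the perch post from about 3 cm away, steady for at least 2 seconds and without touching the cage; then lay the wand back in its cradle as it was and let go. Leave the selector at the fifth click, and do not shift or knock over the cage or anything else on the bench.

Things in the scene. Friction and masses are not known exactly. Their poses are not given: they have to be found in the camera images.
- selector (a joint): selector knob angle, rad: 0 at the off stop (longer, thicker mark), growing clockwise seen from above. A detent (click) every 30 degrees (0.524 rad), positions 0 to 7 (7 = 210 degrees, the other stop); it starts at position 0, 1 or 2. The fifth click is 150 degrees (2.618 rad). Let go between detents it springs to the nearer one; passing a click takes about 0.16 N m
- selector_grip (a point): on the knob's axis, 26 mm above the unit's top. The knob's black bar grip is 44 mm long, 13 mm wide, from 4 to 36 mm above the unit's top, on a disc 48 mm across and 4 mm thick; pinch it from above across the 13 mm. x lies along the bar, to the end with the white line (the pointer), z up; this frame turns with the knob
- unit_dial (a point): where the knob's axis meets the top of the grey lamp control unit (fixed), a box 120 (x) x 150 (y) x 55 mm tall with the knob in the middle of its top; z up. Seen from above, the pointer stands 105 degrees anticlockwise from this x axis when off, and 45 degrees clockwise from it at the fifth click
- wand_center (a point): centre of the cordless curing wand: white bar 24 x 24 mm in section, 140 mm long over its tapered steel nose, about 90 g, lying level in its cradle. x runs along the wand to the nose, z up. Clear to grip from above, across its y, over 80 mm of length between the cradle's saddles
- wand_nose (a point): the lens at the tip of the wand's nose, 70 mm along x from the wand's centre and on the same axis
- cradle_rest (a point): where the wand's centre lies at rest in the fixed cradle, 50 mm above the worktop; x along the wand to its nose, z up. Aluminium base 130 x 56 x 6 mm; two black saddles 10 mm thick, 47 mm either side along x, floors 38 mm above the worktop; their cheeks leave 30 mm for the 24 mm wand, flare above 48 mm and end at 56 mm, 46 mm apart outside
- cage_plate (a point): centre of the face of the round steel plate, 20 mm across, on the perch post in the cage, 68 mm above the worktop. The face looks along -x of this frame, out of the cage's gate; z up. The cage's axis is 8 mm behind the face (+x)
- cage: gilt brass bird cage base, loose, 0.9 kg; origin at the centre of its underside, x as for the plate. Plinth 124 mm across, 28 mm high; thin bars on a circle of radius 51 mm up to 96 mm, joined by a hoop on top, no roof. Gate gap on the -x side: 65 mm wide between two bars that stand 39 mm from the axis along -x, open above. A small bird on the post reaches 104 mm high and 21 mm ahead of the axis
- wand: the wand as a whole; origin at its underside, 12 mm below the wand's centre
- spudger_mid (a point): bystander: black nylon spudger lying flat, 14 x 140 x 6 mm, long along its y; its centre
- flask_mid (a point): bystander: amber glass bottle, 48 mm across, 120 mm tall, standing; its centre half-way up
- duster_mid (a point): bystander: plain aluminium can, 42 mm across, 150 mm tall, standing beyond the wand's nose end; its centre half-way up
- comb_mid (a point): bystander: polished steel tuning comb lying flat, 76 mm (its x) x 42 x 6 mm; a point 3 mm up on its thick back
- loupe_mid (a point): bystander: chrome-plated eye loupe standing on its narrow end, 34 mm across, 32 mm tall; its centre
- oiler_mid (a point): bystander: small clear oil bottle with black cap, 26 mm across, 62 mm tall, standing beside the approach to the cage's gate; its centre half-way up
- drum_mid (a point): bystander: pinned brass music-box cylinder standing on end, 27 mm across, 60 mm tall, on the other side of that approach; its centre half-way up
- movement_mid (a point): bystander: small brass-and-steel music-box movement behind the cage, 46 x 78 x 30 mm; its centre
Mind the look-alikes: they are no part of the job. Of the things that look like the wand, the larger one is meant. Of the things shaped like the cage, the brass one is meant.

How it is judged:
On the way, in this order (a step that is already met when the one before it is completed fails the run):
1. the selector rests at its fifth click (value of joint selector between 2.47837 and 2.75762 rad and velocity of joint selector between -0.1 and 0.1 rad/s), for 0.4 s.
2. with the selector still at the fifth click, the wand points at the plate from 12 to 50 mm, square to it and steady, for 2 s (value of joint selector between 2.47837 and 2.75762 rad and x of cage_plate in the frame of wand_nose between 0.012 and 0.05 m and y of cage_plate in the frame of wand_nose between -0.01 and 0.01 m and z of cage_plate in the frame of wand_nose between -0.01 and 0.01 m and linear speed of wand below 0.02 m/s and angle between the x axis of wand_nose and the x axis of cage_plate, either way round below 0.3 rad), for 2 s.
At the end, for the whole second after the job is handed in: The selector is within 8 degrees of its fifth click (150 degrees); the wand lies level in its cradle, nose the same way as at the start, its centre within 10 mm of its rest point horizontally and 4 mm in height; the cage is within 8 mm of its start (value of joint selector between 2.47837 and 2.75762 rad and horizontal distance between wand_center and cradle_rest below 0.01 m and z of wand_center in the frame of cradle_rest between -0.004 and 0.004 m and x of wand_nose in the frame of cradle_rest above 0.05 m and angle between wand_center's own z axis and vertical below 0.1 rad and distance of cage_plate from where it was at the start of the episode below 0.008 m); the robot touches nothing.
It fails at once if the wand or the gripper touches the cage (more than 1 N) or the cage shifts by 8 mm (distance of cage_plate from where it was at the start of the episode above 0.008 m or contact force between cage and wand above 1 N or contact force between cage and the arm above 1 N or contact force between cage and the fingers above 1 N).
It fails at once if a bystander is pushed more than 15 mm from its place or knocked over (distance of any of spudger_mid, flask_mid, duster_mid, comb_mid, loupe_mid, oiler_mid, drum_mid, movement_mid from where it was at the start of the episode above 0.015 m or angle between any of spudger_mid, flask_mid, duster_mid, comb_mid, loupe_mid, oiler_mid, drum_mid, movement_mid's own z axis and vertical above 0.4 rad).
It also fails if it takes over 70 s, if anything falls off the work surface, if the arm or the gripper's body presses on something with over 40 N, if the wrist force passes 120 N, or if a joint passes its speed limit or range.

ROBOT

A 7-joint arm with a two-finger parallel gripper is mounted at the origin on the work surface. World frame = base frame: x ahead of the robot, y to its left, z up, the work surface at z = 0. Lengths are in m, angles in rad, forces in N, time in s.
With the tool pointing down it reaches from about 0.4 to 0.9 m from the base axis. Payload 5.6 kg.
Tool frame: the origin (TCP) lies midway between the tips of the shut fingers; the grasp point (between the pads) lies 19 mm behind it; z points along the fingers, y is the line along which they close (so a half turn about z gives the same grasp; the last joint's range is limited). The gripper opens to 92 mm and grips with 3 to 60 N. Pads are 20 mm wide; open, the fingers measure 128 mm over their backs; the gripper's body (75 mm by 189 mm) begins 69 mm behind the grasp point.
Start: joints at [1.12, 0.468, -0.012, 1.603, 0.006, 1.071, -0.056], TCP at [0.258, -0.597, 0.215] pointing down, gripper open.
Joint ranges: [-2.53, 2.53], [-0.31, 2.02], [-1.57, 1.55], [0.28, 2.44], [-1.29, 4.43], [0.15, 1.84], [-2.92, 2.92]. Speed limits (rad/s): [2.57, 2.57, 3.14, 3.14, 3.14, 3.14, 3.14].

INTERFACE

Orientations are given as a unit quaternion [w, x, y, z].
In Python, from bench import ctrl gives the robot as it stands. The module is installed in compiled form; this text tells all that it offers.
- The arm moves only by the tool arm_command, never from a script. Its argument "plan" is a list of rows, each an object of numbers: "wx", "wy", "wz": the turn, a rotation vector about the world's x, y, z in rad; "tx", "ty", "tz": the shift along the world's x, y, z in m; "hand": the finger opening in m, from 0 to 0.0919. A call has 1 to 10 rows; each row shifts and turns the commanded pose from where the row before left it; what a row does not reach is not made up. A row lasts 1/8 s, in which the tool goes at most 62.5 mm and 10.7 degrees, less where a joint would pass 70% of its speed; a pose out of reach is approached as far as the arm can. A call is refused whole if a number of a shift passes 0.0625 or a number of a turn 0.188, either way. A call with a gripper value outside its range is refused whole. The fingers move at their own pace and stop on an object; "force" is the grip in N (left out, the last holds). Time passes only in rows, so rows that do not move let the fingers close. It gives the time, the measured TCP pose, the force, the opening and the grip force at its end, in the units of the state.
- ctrl.sense(): the state, without advancing time (a new reading comes with each control period).
- ctrl.grab_frame(name): name is "side" or "top" or "wrist"; returns a dict with "pixels" (384x512x3 uint8, blue, green, red), "fx", "fy", "cx", "cy" (pixels), "rvec" (rotation vector, rad) and "tvec" (3), from world to camera coordinates, as OpenCV has them. Camera axes: x right, y down, z forward; pixel columns grow to the right and rows downward; lengths in m; the calibration is good to about 2 mm. A picture is of the moment at which its call begins. There is no depth.
- ctrl.sign_off(): hands the job in; it is judged then, once.
The state is a dict: "time": time; "joint_positions": joint angles; "dq": joint speeds; "joint_torque": joint torques, N m; "position": TCP position; "tool_rot": TCP orientation; "wrist_force": force on the tool from outside, world axes, zero at the start; "ft_torque": the same for the moment, N m; "width": opening from 0.0 (shut) to 1.0 (fully open); "grasp_force": force on a finger pad.
Only numpy, scipy, OpenCV 4.12 (cv2) and the standard library are available. Lean on these libraries where they do the work, as an engineer would, in place of code of your own. Each camera call takes 0.05 s, during which the arm holds its last target. There are 200 camera calls.

## Working session

There is one attempt and no reset: what is moved stays moved. The work goes in short steps, Python scripts to look and compute and a tool call to move; the robot and the scene stay as the last step left them, time stands still between calls to the robot, and variables do not carry over. Pictures are saved under pics/ and viewed, at most 13 in all, crops included, and the job is handed in when it is done.

Besides the shell and the picture viewer there is one more tool, called after "Emit:" by a JSON object that holds its "fn" and its "kwargs", one argument or row to a line. arm_command: Moves the arm, as the interface text tells. Its arguments: {"type":"object","properties":{"plan":{"type":"array"},"force":{"type":"number"}},"required":["plan"]}

```bash
mkdir -p pics; cat > h.py <<'E'
import cv2, numpy as np
from bench import ctrl
def grab(n,save=None):
    f=ctrl.grab_frame(n)
    if save: cv2.imwrite('pics/'+save,f['pixels'])
    np.savez('last_'+n,**{k:np.array(v) for k,v in f.items()})
    return f
def load(n): return dict(np.load('last_'+n+'.npz'))
def ray(f,u,v):
    R=cv2.Rodrigues(np.array(f['rvec'],float))[0]; t=np.array(f['tvec'],float).ravel()
    d=R.T@np.array([(u-f['cx'])/f['fx'],(v-f['cy'])/f['fy'],1.0]); return -R.T@t,d
def onz(f,u,v,z):
    o,d=ray(f,u,v); return o+d*(z-o[2])/d[2]
def proj(f,p):
    K=np.array([[f['fx'],0,f['cx']],[0,f['fy'],f['cy']],[0,0,1.]],float)
    return cv2.projectPoints(np.array(p,float).reshape(-1,1,3),np.array(f['rvec'],float),np.array(f['tvec'],float),K,None)[0].reshape(-1,2)
E
python3 - <<'E'
from h import *
a=grab('top','top0.png');b=grab('side','side0.png')
for f in(a,b):print(f['fx'],f['cx'],f['cy'],ray(f,256,192))
s=ctrl.sense();print(s)
E
```

```text
392.2332000821168 255.35859908371847 192.92707852593395 (array([ 0.34061617, -0.05414105,  1.25350405]), array([ 0.17964477, -0.01672142, -0.98359362]))
438.24624884408985 255.12326521132664 189.66245384649775 (array([ 0.32214712, -1.06398641,  0.69629005]), array([ 0.18916867,  0.82971566, -0.5251853 ]))
{'time': 0.1, 'joint_positions': array([ 1.12000559,  0.46828173, -0.01158674,  1.60353335,  0.00603859,
        1.07135536, -0.0562893 ]), 'dq': array([ 0.00152507, -0.00153605, -0.00013639, -0.00363722, -0.00063189,
        0.00052351, -0.00094666]), 'joint_torque': array([ 1.05378498e-03, -5.21654785e+01, -1.25942583e-02, -2.44366318e+01,
       -5.67998865e-02,  1.40734477e-02,  2.47850943e-05]), 'position': array([ 0.25749441, -0.59626416,  0.21373962]), 'tool_rot': array([-7.37062557e-04,  9.79289983e-01,  2.02461190e-01, -2.30802668e-04]), 'wrist_force': array([-0.00729373,  0.28171939, -0.21762735]), 'ft_torque': array([0.04938919, 0.0199103 , 0.03559233]), 'grasp_force': 0.0, 'width': 0.998762035598737}
```

View pics/top0.png

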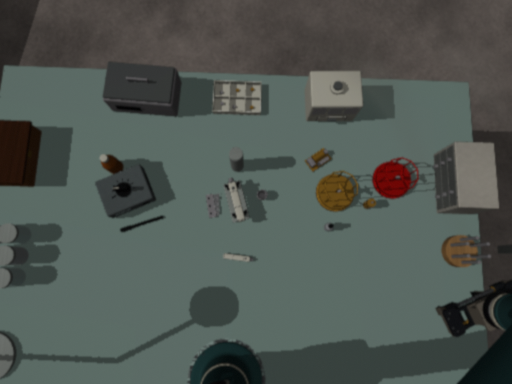

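View pics/side0.png

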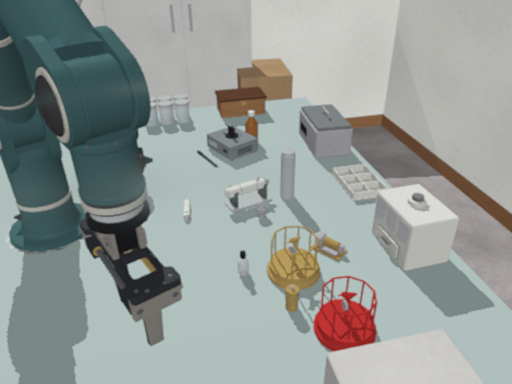

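Top view: the control unit with its knob is at about (123,188). The wand candidates are the large one in the cradle (237,200) and a small one (237,257), and I choose the large one. The cage candidates are brass (336,191), red (395,178) and a copper item (462,250), and I choose brass. The oiler is at (330,227) and the drum at (370,203), so the gate faces down and to the right. I'll check the choice in one close crop.

```bash
python3 - <<'E'
from h import *
a=load('top')['pixels'];b=load('side')['pixels']
A=cv2.resize(a[140:270,90:415],(800,320),interpolation=cv2.INTER_CUBIC)
b1=cv2.resize(b[105:225,175:325],(400,280),interpolation=cv2.INTER_CUBIC)
b2=cv2.resize(b[220:320,225:385],(400,280),interpolation=cv2.INTER_CUBIC)
cv2.imwrite('pics/crop0.png',np.vstack([A,np.hstack([b1,b2])]))
f=load('top')
for n,u,v,z in [('unit',124,188,.055),('wand',236,200,.062),('cage',336,191,.028),('oiler',330,227,.05),('drum',370,203,.06),('duster',237,158,.15),('flask',108,162,.12),('move',319,159,.03)]: print(n,onz(f,u,v,z).round(3))
E
```

```text
unit [0.559 0.334 0.055]
wand [ 0.531 -0.014  0.062]
cage [ 0.576 -0.33   0.028]
oiler [ 0.458 -0.306  0.05 ]
drum [ 0.536 -0.428  0.06 ]
duster [ 0.641 -0.015  0.15 ]
flask [0.623 0.366 0.12 ]
move [ 0.679 -0.275  0.03 ]
```

View pics/crop0.png

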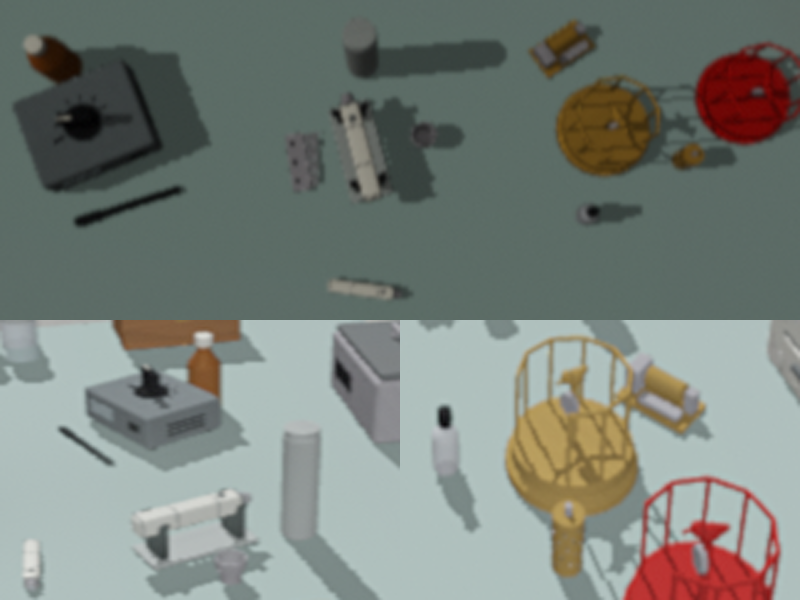

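The crop confirms the choice: the brass cage (not the red one) at crop (605,130), and the large wand in the cradle at crop (358,150) with its steel nose toward the duster. The knob pointer points left (+y). Next I rise and look at the cage from the wrist on the way.

Emit:
{"fn": "arm_command", "kwargs": {
  "plan": [
    {"tx": 0.03,"ty": 0.036,"tz": 0.038,"hand": 0.0919},
    {"tx": 0.03,"ty": 0.036,"tz": 0.038},
    {"tx": 0.03,"ty": 0.036,"tz": 0.038},
    {"tx": 0.03,"ty": 0.036,"tz": 0.038},
    {"tx": 0.03,"ty": 0.036,"tz": 0.038},
    {}
  ]
}}

```text
validation failed for argument at $.pl...
```

```bash
python3 - <<'E'
from h import *
f=grab('wrist','w_cage.png');s=ctrl.sense();print(s['position'],s['tool_rot'],s['joint_positions'].round(2));print(f['fx'],ray(f,256,192),proj(f,[[.576,-.33,.028],s['position']]))
R=cv2.Rodrigues(f['rvec'])[0];print(R.round(2))
E
```

```text
[ 0.25750757 -0.5963175   0.21385662] [-6.68536777e-04  9.79293367e-01  2.02445079e-01 -2.11381271e-04] [ 1.12  0.47 -0.01  1.6   0.01  1.07 -0.06]
321.1855209019198 (array([ 0.32811221, -0.56636698,  0.3837905 ]), array([-0.23391374, -0.10484577, -0.96666827])) [[ 107.14514711 -310.10218425]
 [ 253.94350589  245.30437476]]
[[ 0.4  -0.92 -0.  ]
 [-0.88 -0.38  0.27]
 [-0.25 -0.1  -0.96]]
```

View pics/w_cage.png

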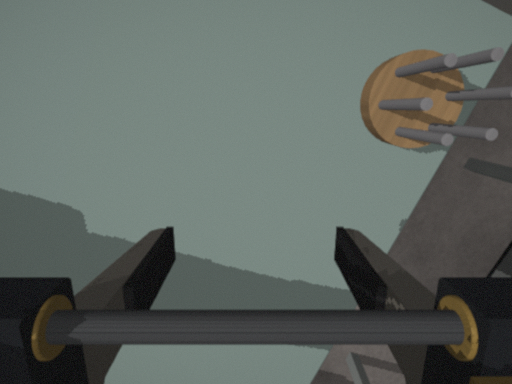

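The wrist picture shows only the tool holder at (415,100), because the move was refused. I'll send full rows.

Emit:
{"fn": "arm_command", "kwargs": {
  "plan": [
    {"wx": 0,"wy": 0,"wz": 0,"tx": 0.03,"ty": 0.036,"tz": 0.038,"hand": 0.0919},
    {"wx": 0,"wy": 0,"wz": 0,"tx": 0.03,"ty": 0.036,"tz": 0.038,"hand": 0.0919},
    {"wx": 0,"wy": 0,"wz": 0,"tx": 0.03,"ty": 0.036,"tz": 0.038,"hand": 0.0919},
    {"wx": 0,"wy": 0,"wz": 0,"tx": 0.03,"ty": 0.036,"tz": 0.038,"hand": 0.0919},
    {"wx": 0,"wy": 0,"wz": 0,"tx": 0.03,"ty": 0.036,"tz": 0.038,"hand": 0.0919},
    {"wx": 0,"wy": 0,"wz": 0,"tx": 0,"ty": 0,"tz": 0,"hand": 0.0919}
  ]
}}

```text
time: 0.9
position: [0.4119, -0.4137, 0.4081]
tool_rot: [0.002, 0.979, 0.206, 0.003]
wrist_force: [0.1, 0.5, -0.4]
width: 0.995
grasp_force: 0.0
```

```bash
python3 - <<'E'
from h import *
f=grab('wrist','w_cage2.png');s=ctrl.sense();print(s['position'],s['tool_rot'],s['joint_positions'].round(2));print(f['fx'],ray(f,256,192)[0],proj(f,[[.576,-.33,.028]]))
E
```

```text
[ 0.40926543 -0.41555311  0.40587644] [1.08054781e-03 9.78914962e-01 2.04263902e-01 7.67061243e-04] [ 0.82  0.23 -0.11  1.51  0.03  1.4  -0.45]
321.1855209019198 [ 0.48117911 -0.3825111   0.57847019] [[246.47092272  36.49796735]]
```

Emit:
{"fn": "arm_command", "kwargs": {
  "plan": [
    {"wx": 0,"wy": 0,"wz": 0,"tx": 0.055,"ty": 0.02,"tz": 0,"hand": 0.0919},
    {"wx": 0,"wy": 0,"wz": 0,"tx": 0.055,"ty": 0.02,"tz": 0,"hand": 0.0919},
    {"wx": 0,"wy": 0,"wz": 0,"tx": 0,"ty": 0,"tz": 0,"hand": 0.0919},
    {"wx": 0,"wy": 0,"wz": 0,"tx": 0,"ty": 0,"tz": 0,"hand": 0.0919}
  ]
}}

```text
time: 1.45
position: [0.5161, -0.3782, 0.4029]
tool_rot: [-0.001, 0.98, 0.201, -0.002]
wrist_force: [-0.3, -0.7, 0.1]
width: 0.998
grasp_force: 0.0
```

```bash
python3 - <<'E'
from h import *
f=grab('wrist');s=ctrl.sense();print(s['position'],s['joint_positions'].round(2))
u,v=proj(f,[[.57,-.34,.05]])[0];print(u,v)
x0=int(max(0,min(u-110,512-220)));y0=int(max(0,min(v-82,384-165)))
cv2.imwrite('pics/w_cage3.png',cv2.resize(f['pixels'][y0:y0+165,x0:x0+220],(800,600),interpolation=cv2.INTER_CUBIC));print(x0,y0)
E
```

```text
[ 0.51574176 -0.37864201  0.40354526] [ 0.69  0.34 -0.15  1.36  0.05  1.44 -0.63]
245.8283915594471 113.90182303181003
135 31
```

View pics/w_cage3.png

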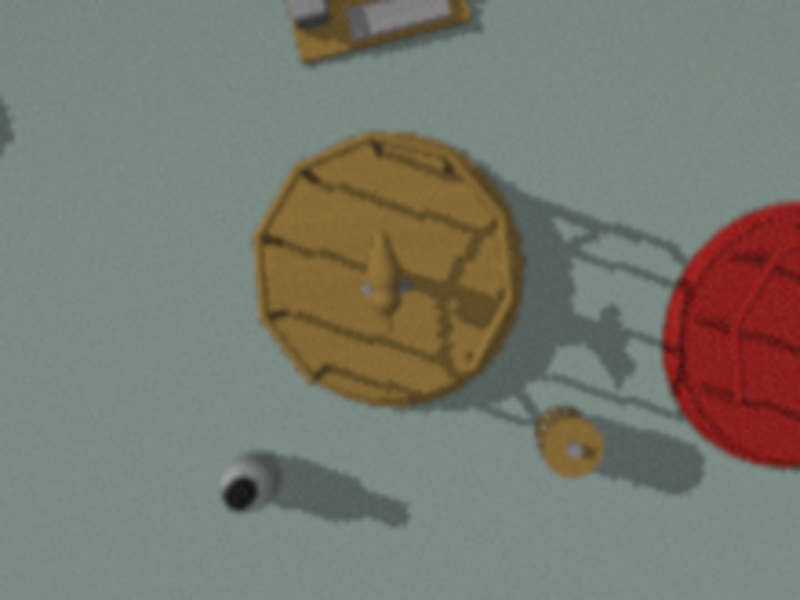

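```bash
python3 - <<'E'
from h import *
f=load('wrist');p=f['pixels'];hsv=cv2.cvtColor(p,cv2.COLOR_BGR2HSV)
m=cv2.inRange(hsv,(12,90,40),(30,255,255))
n,l,st,ce=cv2.connectedComponentsWithStats(m)
for i in range(1,n):
    if st[i,4]>80:
        print(i,st[i],ce[i].round(1))
q=lambda x,y:(135+x/800*220,31+y/600*165)
c=max(range(1,n),key=lambda i:st[i,4])
cnt=max(cv2.findContours((l==c).astype(np.uint8),cv2.RETR_EXTERNAL,cv2.CHAIN_APPROX_NONE)[0],key=len)
h=cv2.convexHull(cnt).reshape(-1,2)
for z in(.028,.0):
    P=np.array([onz(f,a,b,z)[:2] for a,b in h]).astype(np.float32)
    print(z,cv2.minEnclosingCircle(P), cv2.fitEllipse(P))
for z in (.028,.096):
    a,b=onz(f,*q(315,376),z),onz(f,*q(470,356),z)
    d=b-a;print('bars',z,a.round(4),b.round(4),np.linalg.norm(d),'cage x ang',np.degrees(np.arctan2(d[0],-d[1])),'mid',(a+b)/2)
a,b=onz(f,*q(365,290),.068),onz(f,*q(407,284),.068)
d=b-a;print('plate',(a+b)/2,np.linalg.norm(d),np.degrees(np.arctan2(d[0],-d[1])))
print('oiler',onz(f,*q(240,492),.062),'drum',onz(f,*q(571,447),.06))
print('bird',onz(f,*q(380,235),.1),onz(f,*q(388,318),.1))
E
```

```text
1 [216   6  48  42 890] [238.4  25.5]
2 [ 205   68   74   75 4324] [241.5 104.6]
3 [283 144  18  18 226] [291.2 152.4]
4 [385 250  38  27 327] [403.9 259.9]
5 [  31  295   41   67 1273] [ 46.8 328.1]
6 [ 437  295   42   67 1310] [462.1 328. ]
7 [469 376  43   8 308] [490.5 379.9]
0.028 ((0.5773453116416931, -0.3277810513973236), 0.061082400381565094) ((0.5782155990600586, -0.32779887318611145), (0.11784445494413376, 0.12096066027879715), 21.72751808166504)
0.0 ((0.5768380761146545, -0.32672393321990967), 0.0642167255282402) ((0.5777530074119568, -0.32674264907836914), (0.1239013522863388, 0.12717771530151367), 21.727510452270508)
bars 0.028 [ 0.5227 -0.3154  0.028 ] [ 0.5591 -0.3772  0.028 ] 0.07177737470579512 cage x ang 30.504988651654767 mid [ 0.54087657 -0.34629493  0.028     ]
bars 0.096 [ 0.5307 -0.3195  0.096 ] [ 0.5626 -0.3736  0.096 ] 0.06281795819003755 cage x ang 30.50498865165478 mid [ 0.54666082 -0.34655132  0.096     ]
plate [ 0.57317647 -0.33148113  0.068     ] 0.017734416697597427 31.12156265787227
oiler [ 0.46647096 -0.30564198  0.062     ] drum [ 0.54234884 -0.43214262  0.06      ]
bird [ 0.59108472 -0.32294711  0.1       ] [ 0.56349124 -0.33781971  0.1       ]
```

The brass cage crop shows its gate at the bottom, between bars at crop (315,376) and (470,356). The plate is edge-on at (365–407,287). This gives the plate at about (0.572,-0.332,0.068) with a cage x angle of about 31°. Next I go to the knob.

Emit:
{"fn": "arm_command", "kwargs": {
  "plan": [
    {"wx": 0,"wy": 0,"wz": 0.06,"tx": 0.003,"ty": 0.0575,"tz": -0.006,"hand": 0.05},
    {"wx": 0,"wy": 0,"wz": 0.06,"tx": 0.003,"ty": 0.0575,"tz": -0.006,"hand": 0.05},
    {"wx": 0,"wy": 0,"wz": 0.06,"tx": 0.003,"ty": 0.0575,"tz": -0.006,"hand": 0.05},
    {"wx": 0,"wy": 0,"wz": 0.06,"tx": 0.003,"ty": 0.0575,"tz": -0.006,"hand": 0.05},
    {"wx": 0,"wy": 0,"wz": 0.06,"tx": 0.003,"ty": 0.0575,"tz": -0.006,"hand": 0.05},
    {"wx": 0,"wy": 0,"wz": 0.06,"tx": 0.003,"ty": 0.0575,"tz": -0.006,"hand": 0.05},
    {"wx": 0,"wy": 0,"wz": 0.06,"tx": 0.003,"ty": 0.0575,"tz": -0.006,"hand": 0.05},
    {"wx": 0,"wy": 0,"wz": 0.06,"tx": 0.003,"ty": 0.0575,"tz": -0.006,"hand": 0.05},
    {"wx": 0,"wy": 0,"wz": 0.06,"tx": 0.003,"ty": 0.0575,"tz": -0.006,"hand": 0.05},
    {"wx": 0,"wy": 0,"wz": 0.06,"tx": 0.003,"ty": 0.0575,"tz": -0.006,"hand": 0.05}
  ]
}}

```text
time: 2.75
position: [0.5481, 0.1972, 0.3447]
tool_rot: [0.001, 0.876, 0.482, 0.0]
wrist_force: [0.9, -0.7, 0.1]
width: 0.543
grasp_force: 0.0
```

Emit:
{"fn": "arm_command", "kwargs": {
  "plan": [
    {"wx": 0,"wy": 0,"wz": 0.06,"tx": 0.003,"ty": 0.0575,"tz": -0.02,"hand": 0.05},
    {"wx": 0,"wy": 0,"wz": 0.06,"tx": 0.003,"ty": 0.0575,"tz": -0.02,"hand": 0.05},
    {"wx": 0,"wy": 0,"wz": 0,"tx": 0,"ty": 0,"tz": -0.04,"hand": 0.05},
    {"wx": 0,"wy": 0,"wz": 0,"tx": 0,"ty": 0,"tz": 0,"hand": 0.05},
    {"wx": 0,"wy": 0,"wz": 0,"tx": 0,"ty": 0,"tz": 0,"hand": 0.05}
  ]
}}

```text
time: 3.38
position: [0.5552, 0.3115, 0.2661]
tool_rot: [0.001, 0.846, 0.533, 0.001]
wrist_force: [0.9, -0.3, 0.9]
width: 0.544
grasp_force: 0.0
```

```bash
python3 - <<'E'
from h import *
f=grab('wrist');s=ctrl.sense();print(s['position'],s['tool_rot'],s['joint_positions'].round(2))
u,v=proj(f,[[.559,.334,.06]])[0];print(u,v)
x0=int(max(0,min(u-110,512-220)));y0=int(max(0,min(v-82,384-165)))
cv2.imwrite('pics/w_knob.png',cv2.resize(f['pixels'][y0:y0+165,x0:x0+220],(800,600),interpolation=cv2.INTER_CUBIC));print(x0,y0)
E
```

```text
[0.55527535 0.31192941 0.26666243] [5.66583332e-04 8.46003325e-01 5.33175475e-01 1.40222969e-03] [-0.15  0.47 -0.58  1.55  0.27  1.2  -1.23]
247.82966586022343 154.6198723088677
137 72
```

View pics/w_knob.png

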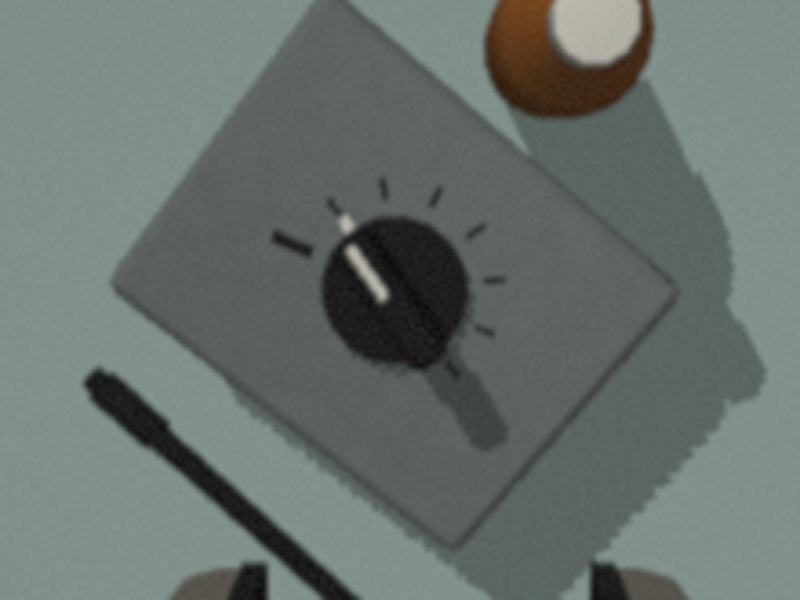

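The pointer is at crop (345,225), which lines up with the second mark (333,205). The long off mark is at (292,244). So the knob stands at position 1 and needs four more clicks clockwise, 120°.

```bash
python3 - <<'E'
from h import *
f=load('wrist')
q=lambda x,y:(137+x/800*220,72+y/600*165)
M=[(292,244),(333,205),(384,187),(435,196),(476,231),(494,280),(485,330),(453,370)]
P=np.array([onz(f,*q(*m),.055)[:2] for m in M])
A=np.c_[2*P[1:],np.ones(7)];s=np.linalg.lstsq(A,(P[1:]**2).sum(1),rcond=None)[0];c=s[:2];print('axis',c,np.sqrt(s[2]+c@c))
an=np.degrees(np.unwrap(np.arctan2(*(P-c).T[::-1])));print(an.round(1),'off est',(an+30*np.arange(8)).mean())
a,b=onz(f,*q(349,247),.091),onz(f,*q(383,300),.091);print('bar top',a,b,np.degrees(np.arctan2(*(a-b)[1::-1])))
d=onz(f,*q(345,223),.059);print(d,np.degrees(np.arctan2(*(d[:2]-c)[::-1])))
C=np.array([onz(f,*q(*m),.055)[:2] for m in[(330,0),(678,290),(455,548),(112,282)]]);print(C.mean(0),C)
print(ctrl.sense()['position'])
E
```

```text
axis [0.55696402 0.33784232] 0.03310948559600818
[129.6  99.1  68.7  39.9   9.7 -19.7 -48.8 -78.6] off est 129.9785608572142
bar top [0.55402344 0.35867419 0.091     ] [0.55615998 0.34043417 0.091     ] 96.68088204704705
[0.55303474 0.3640364  0.059     ] 98.53112895821711
[0.55819891 0.33789342] [[0.57860833 0.42593131]
 [0.64106179 0.29776591]
 [0.53736894 0.24822069]
 [0.4757566  0.37965577]]
[0.55527535 0.31192941 0.26666243]
```

Emit:
{"fn": "arm_command", "kwargs": {
  "plan": [
    {"wx": 0,"wy": 0,"wz": 0.186,"tx": 0.002,"ty": 0.026,"tz": 0,"hand": 0.06},
    {"wx": 0,"wy": 0,"wz": 0.186,"tx": 0,"ty": 0,"tz": 0,"hand": 0.06},
    {"wx": 0,"wy": 0,"wz": 0.186,"tx": 0,"ty": 0,"tz": 0,"hand": 0.06},
    {"wx": 0,"wy": 0,"wz": 0.186,"tx": 0,"ty": 0,"tz": 0,"hand": 0.06},
    {"wx": 0,"wy": 0,"wz": 0.186,"tx": 0,"ty": 0,"tz": 0,"hand": 0.06},
    {"wx": 0,"wy": 0,"wz": 0.186,"tx": 0,"ty": 0,"tz": 0,"hand": 0.06},
    {"wx": 0,"wy": 0,"wz": 0.186,"tx": 0,"ty": 0,"tz": 0,"hand": 0.06},
    {"wx": 0,"wy": 0,"wz": 0.186,"tx": 0,"ty": 0,"tz": 0,"hand": 0.06},
    {"wx": 0,"wy": 0,"wz": 0.186,"tx": 0,"ty": 0,"tz": 0,"hand": 0.06},
    {"wx": 0,"wy": 0,"wz": 0.186,"tx": 0,"ty": 0,"tz": 0,"hand": 0.06}
  ]
}}

```text
time: 4.68
position: [0.5572, 0.3382, 0.2668]
tool_rot: [0.002, 0.075, 0.997, 0.0]
wrist_force: [-0.3, 0.3, -0.9]
width: 0.651
grasp_force: 0.0
```

Emit:
{"fn": "arm_command", "kwargs": {
  "plan": [
    {"wx": 0,"wy": 0,"wz": 0.186,"tx": 0,"ty": 0,"tz": -0.03,"hand": 0.06},
    {"wx": 0,"wy": 0,"wz": 0.186,"tx": 0,"ty": 0,"tz": -0.03,"hand": 0.06},
    {"wx": 0,"wy": 0,"wz": 0.186,"tx": 0,"ty": 0,"tz": 0,"hand": 0.06},
    {"wx": 0,"wy": 0,"wz": 0.186,"tx": 0,"ty": 0,"tz": 0,"hand": 0.06},
    {"wx": 0,"wy": 0,"wz": 0.186,"tx": 0,"ty": 0,"tz": 0,"hand": 0.06},
    {"wx": 0,"wy": 0,"wz": 0.186,"tx": 0,"ty": 0,"tz": 0,"hand": 0.06},
    {"wx": 0,"wy": 0,"wz": 0.186,"tx": 0,"ty": 0,"tz": 0,"hand": 0.06},
    {"wx": 0,"wy": 0,"wz": 0.186,"tx": 0,"ty": 0,"tz": 0,"hand": 0.06},
    {"wx": 0,"wy": 0,"wz": 0.186,"tx": 0,"ty": 0,"tz": 0,"hand": 0.06},
    {"wx": 0,"wy": 0,"wz": 0.186,"tx": 0,"ty": 0,"tz": 0,"hand": 0.06}
  ]
}}

```text
time: 5.92
position: [0.5576, 0.338, 0.2063]
tool_rot: [-0.001, 0.754, -0.657, 0.001]
wrist_force: [0.1, 0.0, 1.0]
width: 0.653
grasp_force: 0.0
```

```bash
cat >> h.py <<'E'
def st():
    from scipy.spatial.transform import Rotation as R
    s=ctrl.sense();q=s['tool_rot'];r=R.from_quat([q[1],q[2],q[3],q[0]]).as_matrix()
    print('t',round(s['time'],2),'pos',s['position'].round(4),'yaw_y',np.degrees(np.arctan2(r[1,1],r[0,1])).round(1),'z',r[:,2].round(3),'F',s['wrist_force'].round(1),'T',s['ft_torque'].round(2),'w',round(s['width']*.0919,4),'g',s['grasp_force'],'q',s['joint_positions'].round(2));return s,r
E
python3 -c "
from h import *
st()"
```

```text
t 5.92 pos [0.5576 0.338  0.2063] yaw_y -172.1 z [ 0.003 -0.    -1.   ] F [0.1 0.  1. ] T [ 0.16 -0.06  0.  ] w 0.06 g 0.0 q [ 0.17  0.9  -1.31  1.55  0.88  1.38  2.05]
```

Emit:
{"fn": "arm_command", "kwargs": {
  "plan": [
    {"wx": 0,"wy": 0,"wz": 0.02,"tx": -0.0005,"ty": 0,"tz": -0.045,"hand": 0.06},
    {"wx": 0,"wy": 0,"wz": 0,"tx": 0,"ty": 0,"tz": -0.045,"hand": 0.06},
    {"wx": 0,"wy": 0,"wz": 0,"tx": 0,"ty": 0,"tz": -0.03,"hand": 0.06},
    {"wx": 0,"wy": 0,"wz": 0,"tx": 0,"ty": 0,"tz": -0.02,"hand": 0.06},
    {"wx": 0,"wy": 0,"wz": 0,"tx": 0,"ty": 0,"tz": 0,"hand": 0.0},
    {"wx": 0,"wy": 0,"wz": 0,"tx": 0,"ty": 0,"tz": 0,"hand": 0.0},
    {"wx": 0,"wy": 0,"wz": 0,"tx": 0,"ty": 0,"tz": 0,"hand": 0.0},
    {"wx": 0,"wy": 0,"wz": 0,"tx": 0,"ty": 0,"tz": 0,"hand": 0.0},
    {"wx": 0,"wy": 0,"wz": 0,"tx": 0,"ty": 0,"tz": 0,"hand": 0.0}
  ],
  "force": 35
}}

```text
time: 7.05
position: [0.5558, 0.3394, 0.0651]
tool_rot: [-0.001, 0.76, -0.65, 0.0]
wrist_force: [0.4, 0.6, -1.2]
width: 0.142
grasp_force: 35.0
```

```bash
python3 -c "
from h import *
st()"
```

```text
t 7.05 pos [0.5558 0.3394 0.0651] yaw_y -171.1 z [ 0.001  0.    -1.   ] F [ 0.4  0.6 -1.2] T [0.09 0.35 0.02] w 0.013 g 35.00842988491058 q [ 0.12  1.04 -1.18  1.65  1.03  1.2   1.98]
```

Emit:
{"fn": "arm_command", "kwargs": {
  "plan": [
    {"wx": 0,"wy": 0,"wz": -0.14,"tx": 0,"ty": 0,"tz": 0,"hand": 0.0},
    {"wx": 0,"wy": 0,"wz": -0.14,"tx": 0,"ty": 0,"tz": 0,"hand": 0.0},
    {"wx": 0,"wy": 0,"wz": -0.14,"tx": 0,"ty": 0,"tz": 0,"hand": 0.0},
    {"wx": 0,"wy": 0,"wz": -0.14,"tx": 0,"ty": 0,"tz": 0,"hand": 0.0},
    {"wx": 0,"wy": 0,"wz": -0.14,"tx": 0,"ty": 0,"tz": 0,"hand": 0.0},
    {"wx": 0,"wy": 0,"wz": -0.14,"tx": 0,"ty": 0,"tz": 0,"hand": 0.0},
    {"wx": 0,"wy": 0,"wz": -0.14,"tx": 0,"ty": 0,"tz": 0,"hand": 0.0},
    {"wx": 0,"wy": 0,"wz": -0.14,"tx": 0,"ty": 0,"tz": 0,"hand": 0.0},
    {"wx": 0,"wy": 0,"wz": -0.14,"tx": 0,"ty": 0,"tz": 0,"hand": 0.0},
    {"wx": 0,"wy": 0,"wz": -0.14,"tx": 0,"ty": 0,"tz": 0,"hand": 0.0}
  ]
}}

```text
time: 8.3
position: [0.5571, 0.3386, 0.065]
tool_rot: [0.001, -0.159, 0.987, -0.0]
wrist_force: [3.4, -1.6, 1.0]
width: 0.136
grasp_force: 35.0
```

Emit:
{"fn": "arm_command", "kwargs": {
  "plan": [
    {"wx": 0,"wy": 0,"wz": -0.14,"tx": 0,"ty": 0,"tz": 0,"hand": 0.0},
    {"wx": 0,"wy": 0,"wz": -0.14,"tx": 0,"ty": 0,"tz": 0,"hand": 0.0},
    {"wx": 0,"wy": 0,"wz": -0.14,"tx": 0,"ty": 0,"tz": 0,"hand": 0.0},
    {"wx": 0,"wy": 0,"wz": -0.14,"tx": 0,"ty": 0,"tz": 0,"hand": 0.0},
    {"wx": 0,"wy": 0,"wz": -0.13,"tx": 0,"ty": 0,"tz": 0,"hand": 0.0},
    {"wx": 0,"wy": 0,"wz": 0,"tx": 0,"ty": 0,"tz": 0,"hand": 0.0},
    {"wx": 0,"wy": 0,"wz": 0,"tx": 0,"ty": 0,"tz": 0,"hand": 0.0}
  ]
}}

```text
time: 9.18
position: [0.5571, 0.3378, 0.065]
tool_rot: [0.002, 0.18, 0.984, -0.001]
wrist_force: [4.5, -4.0, 2.0]
width: 0.138
grasp_force: 35.0
```

```bash
python3 -c "
from h import *
st()"
```

```text
t 9.18 pos [0.5571 0.3378 0.065 ] yaw_y 69.2 z [ 0.003 -0.002 -1.   ] F [ 4.5 -4.   2. ] T [-0.83 -1.05  0.05] w 0.0127 g 34.994813203811646 q [-0.04  0.82 -0.82  1.66  0.71  0.98  0.09]
```

Emit:
{"fn": "arm_command", "kwargs": {
  "plan": [
    {"wx": 0,"wy": 0,"wz": 0,"tx": 0,"ty": 0,"tz": 0,"hand": 0.05},
    {"wx": 0,"wy": 0,"wz": 0,"tx": 0,"ty": 0,"tz": 0,"hand": 0.05},
    {"wx": 0,"wy": 0,"wz": 0,"tx": 0,"ty": 0,"tz": 0,"hand": 0.05},
    {"wx": 0,"wy": 0,"wz": 0,"tx": 0,"ty": 0,"tz": 0.03,"hand": 0.05},
    {"wx": 0,"wy": 0,"wz": 0,"tx": 0,"ty": 0,"tz": 0.06,"hand": 0.05},
    {"wx": 0,"wy": 0,"wz": 0,"tx": 0,"ty": 0,"tz": 0.06,"hand": 0.05},
    {"wx": 0,"wy": 0,"wz": -0.12,"tx": 0,"ty": 0,"tz": 0.05,"hand": 0.05},
    {"wx": 0,"wy": 0,"wz": 0,"tx": 0,"ty": 0,"tz": 0,"hand": 0.05}
  ]
}}

```text
time: 10.18
position: [0.5561, 0.3415, 0.2695]
tool_rot: [0.003, 0.239, 0.971, 0.003]
wrist_force: [-0.5, 0.5, -0.7]
width: 0.547
grasp_force: 0.0
```

```bash
python3 - <<'E'
from h import *
st();f=grab('wrist')
u,v=proj(f,[[.557,.338,.07]])[0];x0=int(max(0,min(u-80,512-160)));y0=int(max(0,min(v-60,384-120)))
cv2.imwrite('pics/w_knob2.png',cv2.resize(f['pixels'][y0:y0+120,x0:x0+160],(640,480),interpolation=cv2.INTER_CUBIC))
w=cv2.inRange(cv2.cvtColor(f['pixels'],cv2.COLOR_BGR2HSV),(0,0,150),(180,70,255))
for r in range(8):
    a=np.radians(129-30*r);c=np.array([.557,.338])
    n=[w[tuple(proj(f,[[*(c+d*np.array([np.cos(a),np.sin(a)])),.091]])[0].round().astype(int)[::-1])] for d in(.006,.010,.014,.018)];print(r,n)
E
```

```text
t 10.18 pos [0.5561 0.3415 0.2695] yaw_y 62.3 z [ 0.007  0.004 -1.   ] F [-0.5  0.5 -0.7] T [-0.05 -0.14 -0.  ] w 0.0503 g 0.0 q [ 0.02  0.61 -0.94  1.5   0.51  1.28  0.11]
0 [np.uint8(0), np.uint8(0), np.uint8(0), np.uint8(0)]
1 [np.uint8(0), np.uint8(0), np.uint8(0), np.uint8(0)]
2 [np.uint8(0), np.uint8(0), np.uint8(0), np.uint8(0)]
3 [np.uint8(0), np.uint8(0), np.uint8(0), np.uint8(0)]
4 [np.uint8(0), np.uint8(0), np.uint8(0), np.uint8(0)]
5 [np.uint8(255), np.uint8(255), np.uint8(255), np.uint8(255)]
6 [np.uint8(0), np.uint8(0), np.uint8(0), np.uint8(0)]
7 [np.uint8(0), np.uint8(0), np.uint8(0), np.uint8(0)]
```

View pics/w_knob2.png

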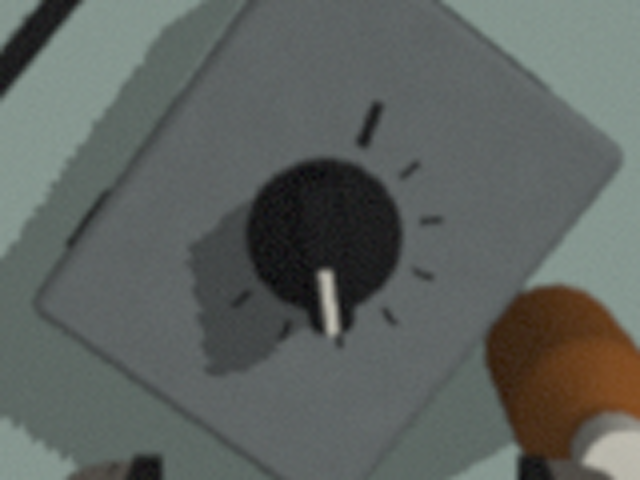

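The pointer at (330,305) lines up with the fifth mark (340,340), so the selector is set. Next is the wand.

Emit:
{"fn": "arm_command", "kwargs": {
  "plan": [
    {"wx": 0,"wy": 0,"wz": -0.177,"tx": -0.002,"ty": -0.024,"tz": 0,"hand": 0.055},
    {"wx": 0,"wy": 0,"wz": -0.177,"tx": -0.002,"ty": -0.024,"tz": 0,"hand": 0.055},
    {"wx": 0,"wy": 0,"wz": -0.177,"tx": -0.002,"ty": -0.024,"tz": 0,"hand": 0.055},
    {"wx": 0,"wy": 0,"wz": -0.177,"tx": -0.002,"ty": -0.024,"tz": 0,"hand": 0.055},
    {"wx": 0,"wy": 0,"wz": -0.177,"tx": -0.002,"ty": -0.024,"tz": 0,"hand": 0.055},
    {"wx": 0,"wy": 0,"wz": -0.177,"tx": -0.002,"ty": -0.024,"tz": 0,"hand": 0.055},
    {"wx": 0,"wy": 0,"wz": -0.177,"tx": -0.002,"ty": -0.024,"tz": 0,"hand": 0.055},
    {"wx": 0,"wy": 0,"wz": -0.177,"tx": -0.002,"ty": -0.024,"tz": 0,"hand": 0.055},
    {"wx": 0,"wy": 0,"wz": -0.177,"tx": -0.002,"ty": -0.024,"tz": 0,"hand": 0.055},
    {"wx": 0,"wy": 0,"wz": -0.177,"tx": -0.002,"ty": -0.024,"tz": 0,"hand": 0.055}
  ]
}}

```text
time: 11.48
position: [0.5341, 0.0982, 0.2627]
tool_rot: [-0.001, 0.904, 0.427, -0.002]
wrist_force: [-0.4, -0.4, -1.0]
width: 0.598
grasp_force: 0.0
```

Emit:
{"fn": "arm_command", "kwargs": {
  "plan": [
    {"wx": 0,"wy": 0,"wz": -0.177,"tx": -0.002,"ty": -0.024,"tz": 0,"hand": 0.055},
    {"wx": 0,"wy": 0,"wz": -0.177,"tx": -0.002,"ty": -0.024,"tz": 0,"hand": 0.055},
    {"wx": 0,"wy": 0,"wz": -0.177,"tx": -0.002,"ty": -0.024,"tz": 0,"hand": 0.055},
    {"wx": 0,"wy": 0,"wz": -0.177,"tx": -0.002,"ty": -0.024,"tz": 0,"hand": 0.055},
    {"wx": 0,"wy": 0,"wz": -0.177,"tx": -0.002,"ty": -0.024,"tz": 0,"hand": 0.055},
    {"wx": 0,"wy": 0,"wz": 0,"tx": 0,"ty": 0,"tz": 0,"hand": 0.055},
    {"wx": 0,"wy": 0,"wz": 0,"tx": 0,"ty": 0,"tz": 0,"hand": 0.055}
  ]
}}

```text
time: 12.35
position: [0.5248, -0.0195, 0.2638]
tool_rot: [-0.0, 1.0, 0.004, -0.001]
wrist_force: [0.0, -0.4, 0.1]
width: 0.601
grasp_force: 0.0
```

```bash
python3 - <<'E'
from h import *
st();f=grab('wrist')
u,v=proj(f,[[.531,-.014,.06]])[0];x0=int(max(0,min(u-120,512-240)));y0=int(max(0,min(v-90,384-180)))
print(u,v,x0,y0)
cv2.imwrite('pics/w_wand.png',cv2.resize(f['pixels'][y0:y0+180,x0:x0+240],(800,600),interpolation=cv2.INTER_CUBIC))
E
```

```text
t 12.35 pos [ 0.5248 -0.0195  0.2638] yaw_y -89.6 z [-0.002  0.001 -1.   ] F [ 0.  -0.4  0.1] T [ 0.01 -0.01  0.01] w 0.0552 g 0.0 q [ 0.32  0.24 -0.41  1.83  0.11  1.09 -1.69]
250.1468678033931 168.25942011421793 130 78
```

View pics/w_wand.png

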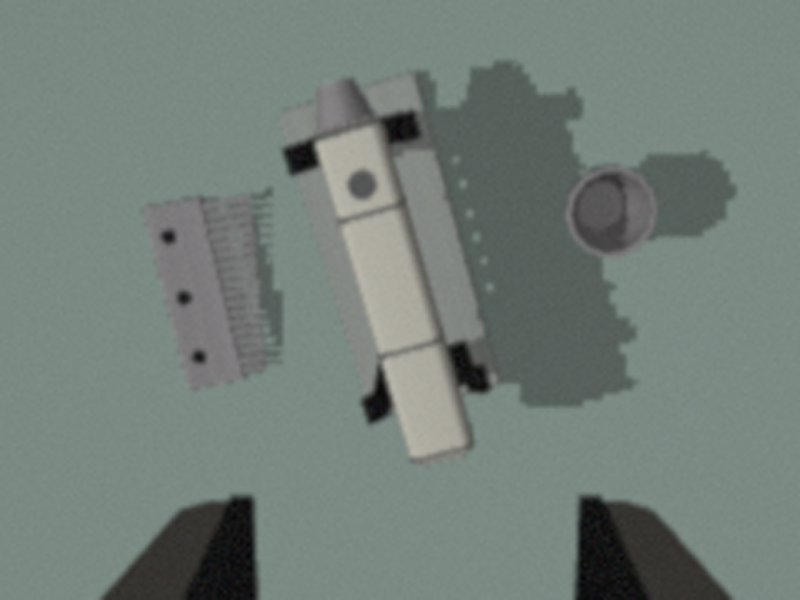

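The wand lies in its cradle with the nose tip at crop (342,83) and the tail at (440,455). The loupe is at (610,210) and the comb at (210,290), and there is clear finger space between the saddles. I'll compute its pose.

```bash
python3 - <<'E'
from h import *
f=load('wrist');q=lambda x,y:(130+x/800*240,78+y/600*180)
hsv=cv2.cvtColor(f['pixels'],cv2.COLOR_BGR2HSV);B=f['pixels'].astype(int)
g=(B[...,2]>B[...,0]+8)&(B[...,2]>130);g=g.astype(np.uint8)
n,l,s,c=cv2.connectedComponentsWithStats(g);u,v=map(int,q(390,290));i=l[v,u];print(s[i],c[i])
cn=max(cv2.findContours((l==i).astype(np.uint8),cv2.RETR_EXTERNAL,cv2.CHAIN_APPROX_NONE)[0],key=len).reshape(-1,2)
P=np.array([onz(f,a,b,.062)[:2] for a,b in cn]).astype(np.float32);r=cv2.minAreaRect(P);print(r)
T=onz(f,*q(342,81),.055);E=onz(f,*q(440,457),.06);print('tip',T,'end',E,np.linalg.norm((T-E)[:2]),np.degrees(np.arctan2(*(T-E)[1::-1])),'mid',(T+E)/2)
L=onz(f,*q(315,142),.062)-onz(f,*q(410,460),.062);R=onz(f,*q(385,125),.062)-onz(f,*q(470,445),.062)
print([np.degrees(np.arctan2(*x[1::-1])) for x in(L,R)])
for (a,b) in [((332,160),(400,150)),((365,300),(425,285)),((397,420),(462,405))]:print('axis pt',(onz(f,*q(*a),.062)+onz(f,*q(*b),.062))/2)
print('loupe',onz(f,*q(610,210),.032),'saddles',[onz(f,*q(*p),.05).round(4) for p in((345,145),(425,382))])
E
```

```text
[232 141  29  43 727] [246.17331499 161.77303989]
((0.5385154485702515, -0.009434903040528297), (0.048232052475214005, 0.021085437387228012), 16.31708335876465)
tip [0.60562724 0.00625559 0.055     ] end [ 0.47275943 -0.02881278  0.06      ] 0.13741777755437176 14.785157549344367 mid [ 0.53919334 -0.01127859  0.0575    ]
[np.float64(16.172561858270107), np.float64(15.35781815944703)]
axis pt [ 0.58149199 -0.00208849  0.062     ]
axis pt [ 0.53433757 -0.01206394  0.062     ]
axis pt [ 0.49043888 -0.02468936  0.062     ]
loupe [ 0.56058356 -0.09139434  0.032     ] saddles [array([0.5842, 0.0058, 0.05  ]), array([ 0.4987, -0.0231,  0.05  ])]
```

Emit:
{"fn": "arm_command", "kwargs": {
  "plan": [
    {"wx": 0,"wy": 0,"wz": 0.132,"tx": 0.0065,"ty": 0.004,"tz": 0,"hand": 0.055},
    {"wx": 0,"wy": 0,"wz": 0.132,"tx": 0.0065,"ty": 0.004,"tz": -0.04,"hand": 0.055},
    {"wx": 0,"wy": 0,"wz": 0,"tx": 0,"ty": 0,"tz": -0.05,"hand": 0.055},
    {"wx": 0,"wy": 0,"wz": 0,"tx": 0,"ty": 0,"tz": -0.05,"hand": 0.055},
    {"wx": 0,"wy": 0,"wz": 0,"tx": 0,"ty": 0,"tz": 0,"hand": 0.055},
    {"wx": 0,"wy": 0,"wz": 0,"tx": 0,"ty": 0,"tz": 0,"hand": 0.055}
  ]
}}

```text
time: 13.15
position: [0.5394, -0.0117, 0.1261]
tool_rot: [-0.0, 0.991, 0.134, 0.001]
wrist_force: [-0.6, 0.4, 0.5]
width: 0.597
grasp_force: 0.0
```

```bash
python3 - <<'E'
from h import *
s,r=st();print('in tool: wand ctr',r.T@(np.array([.539,-.0115,.05])-s['position']))
E
```

```text
t 13.15 pos [ 0.5394 -0.0117  0.1261] yaw_y -74.6 z [ 0.002  0.    -1.   ] F [-0.6  0.4  0.5] T [0.05 0.01 0.01] w 0.0549 g 0.0 q [ 0.29  0.44 -0.41  1.93  0.23  0.82 -1.54]
in tool: wand ctr [-0.0005043  -0.00034557  0.0761202 ]
```

Aligned. I descend to TCP z of about 0.034 and close gently.

Emit:
{"fn": "arm_command", "kwargs": {
  "plan": [
    {"wx": 0,"wy": 0,"wz": 0,"tx": 0,"ty": 0,"tz": -0.04,"hand": 0.055},
    {"wx": 0,"wy": 0,"wz": 0,"tx": 0,"ty": 0,"tz": -0.035,"hand": 0.055},
    {"wx": 0,"wy": 0,"wz": 0,"tx": 0,"ty": 0,"tz": -0.017,"hand": 0.055},
    {"wx": 0,"wy": 0,"wz": 0,"tx": 0,"ty": 0,"tz": 0,"hand": 0.055},
    {"wx": 0,"wy": 0,"wz": 0,"tx": 0,"ty": 0,"tz": 0,"hand": 0.01},
    {"wx": 0,"wy": 0,"wz": 0,"tx": 0,"ty": 0,"tz": 0,"hand": 0.01},
    {"wx": 0,"wy": 0,"wz": 0,"tx": 0,"ty": 0,"tz": 0,"hand": 0.01},
    {"wx": 0,"wy": 0,"wz": 0,"tx": 0,"ty": 0,"tz": 0,"hand": 0.01},
    {"wx": 0,"wy": 0,"wz": 0,"tx": 0,"ty": 0,"tz": 0,"hand": 0.01}
  ],
  "force": 25
}}

```text
time: 14.28
position: [0.5387, -0.0125, 0.0333]
tool_rot: [0.0, 0.991, 0.133, 0.0]
wrist_force: [-1.4, 0.1, 7.2]
width: 0.258
grasp_force: 25.0
```

```bash
python3 -c "
from h import *
st()"
```

```text
t 14.28 pos [ 0.5387 -0.0125  0.0333] yaw_y -74.7 z [ 0.001 -0.    -1.   ] F [-1.4  0.1  7.2] T [0.14 0.27 0.14] w 0.0237 g 24.968696236610413 q [ 0.24  0.58 -0.35  1.98  0.32  0.64 -1.62]
```

Emit:
{"fn": "arm_command", "kwargs": {
  "plan": [
    {"wx": 0,"wy": 0,"wz": 0,"tx": 0,"ty": 0,"tz": 0.02,"hand": 0.01},
    {"wx": 0,"wy": 0,"wz": 0,"tx": 0,"ty": 0,"tz": 0.03,"hand": 0.01},
    {"wx": 0,"wy": 0,"wz": 0,"tx": 0,"ty": 0,"tz": 0.04,"hand": 0.01},
    {"wx": 0,"wy": 0,"wz": 0,"tx": 0,"ty": 0,"tz": 0.04,"hand": 0.01},
    {"wx": 0,"wy": 0,"wz": 0,"tx": 0,"ty": 0,"tz": 0.03,"hand": 0.01},
    {"wx": 0,"wy": 0,"wz": 0,"tx": 0,"ty": 0,"tz": 0,"hand": 0.01}
  ]
}}

```text
time: 15.02
position: [0.5396, -0.0128, 0.1946]
tool_rot: [0.001, 0.991, 0.133, 0.002]
wrist_force: [-0.1, 0.5, -1.7]
width: 0.258
grasp_force: 25.0
```

Emit:
{"fn": "arm_command", "kwargs": {
  "plan": [
    {"wx": 0,"wy": 0,"wz": 0.027,"tx": -0.01,"ty": -0.04,"tz": 0,"hand": 0.01},
    {"wx": 0,"wy": 0,"wz": 0.027,"tx": -0.01,"ty": -0.04,"tz": 0,"hand": 0.01},
    {"wx": 0,"wy": 0,"wz": 0.027,"tx": -0.01,"ty": -0.04,"tz": 0,"hand": 0.01},
    {"wx": 0,"wy": 0,"wz": 0.027,"tx": -0.01,"ty": -0.04,"tz": 0,"hand": 0.01},
    {"wx": 0,"wy": 0,"wz": 0.027,"tx": -0.01,"ty": -0.04,"tz": 0,"hand": 0.01},
    {"wx": 0,"wy": 0,"wz": 0.027,"tx": -0.01,"ty": -0.04,"tz": 0,"hand": 0.01},
    {"wx": 0,"wy": 0,"wz": 0.027,"tx": -0.01,"ty": -0.04,"tz": 0,"hand": 0.01},
    {"wx": 0,"wy": 0,"wz": 0.027,"tx": -0.01,"ty": -0.04,"tz": 0,"hand": 0.01},
    {"wx": 0,"wy": 0,"wz": 0.027,"tx": -0.01,"ty": -0.04,"tz": 0,"hand": 0.01},
    {"wx": 0,"wy": 0,"wz": 0.027,"tx": -0.01,"ty": -0.04,"tz": 0,"hand": 0.01}
  ]
}}

```text
time: 16.27
position: [0.4369, -0.4134, 0.1904]
tool_rot: [-0.001, 0.964, 0.266, -0.001]
wrist_force: [0.8, 0.2, -0.7]
width: 0.26
grasp_force: 25.0
```

Emit:
{"fn": "arm_command", "kwargs": {
  "plan": [
    {"wx": 0,"wy": 0,"wz": 0,"tx": 0,"ty": 0,"tz": 0,"hand": 0.01},
    {"wx": 0,"wy": 0,"wz": 0,"tx": 0,"ty": 0,"tz": 0,"hand": 0.01}
  ]
}}

```text
time: 16.52
position: [0.4379, -0.4114, 0.1909]
tool_rot: [-0.001, 0.964, 0.265, -0.0]
wrist_force: [0.2, 0.5, -1.2]
width: 0.257
grasp_force: 25.0
```

```bash
python3 -c "
from h import *
st()"
```

```text
t 16.52 pos [ 0.4379 -0.4114  0.1909] yaw_y -59.2 z [-0.002  0.002 -1.   ] F [ 0.2  0.5 -1.2] T [ 0.07 -0.05  0.07] w 0.0236 g 24.96368408203125 q [ 0.94  0.44 -0.32  1.73  0.16  1.   -0.47]
```

Emit:
{"fn": "arm_command", "kwargs": {
  "plan": [
    {"wx": 0,"wy": 0,"wz": 0,"tx": 0,"ty": 0,"tz": -0.05,"hand": 0.01},
    {"wx": 0,"wy": 0,"wz": 0,"tx": 0,"ty": 0,"tz": -0.05,"hand": 0.01},
    {"wx": 0,"wy": 0,"wz": 0,"tx": 0,"ty": 0,"tz": -0.03,"hand": 0.01},
    {"wx": 0,"wy": 0,"wz": 0,"tx": 0,"ty": 0,"tz": -0.01,"hand": 0.01},
    {"wx": 0,"wy": 0,"wz": 0,"tx": 0,"ty": 0,"tz": 0,"hand": 0.01},
    {"wx": 0,"wy": 0,"wz": 0,"tx": 0,"ty": 0,"tz": 0,"hand": 0.01}
  ]
}}

```text
time: 17.27
position: [0.4394, -0.4131, 0.0541]
tool_rot: [0.001, 0.964, 0.265, 0.001]
wrist_force: [-0.0, -0.3, -1.1]
width: 0.259
grasp_force: 25.0
```

```bash
python3 - <<'E'
from h import *
s,r=st();a=np.radians(31);ex=np.array([np.cos(a),np.sin(a),0]);ey=np.array([-ex[1],ex[0],0])
d=np.array([.5718,-.3317,.068])-(s['position']+[0,0,.0167]);print('plate from wand ctr',d@ex,d@ey,d[2])
f=grab('wrist');cv2.imwrite('pics/w_hold.png',f['pixels'][0:260,110:400]);g=grab('side')
cv2.imwrite('pics/s_hold.png',np.hstack([cv2.resize(f['pixels'][0:280,130:380],(400,448)),cv2.resize(g['pixels'][210:310,200:340],(392,280)).copy() if 0 else cv2.copyMakeBorder(cv2.resize(g['pixels'][210:310,200:340],(392,280),interpolation=cv2.INTER_CUBIC),0,168,0,0,cv2.BORDER_CONSTANT)]))
E
```

```text
t 17.27 pos [ 0.4394 -0.4131  0.0541] yaw_y -59.2 z [ 0.002 -0.002 -1.   ] F [-0.  -0.3 -1.1] T [ 0.02  0.01 -0.04] w 0.0238 g 24.963570535182953 q [ 0.91  0.61 -0.28  1.82  0.23  0.74 -0.53]
plate from wand ctr 0.15541589580076712 0.001550508099470517 -0.0028178971905221117
```

View pics/s_hold.png

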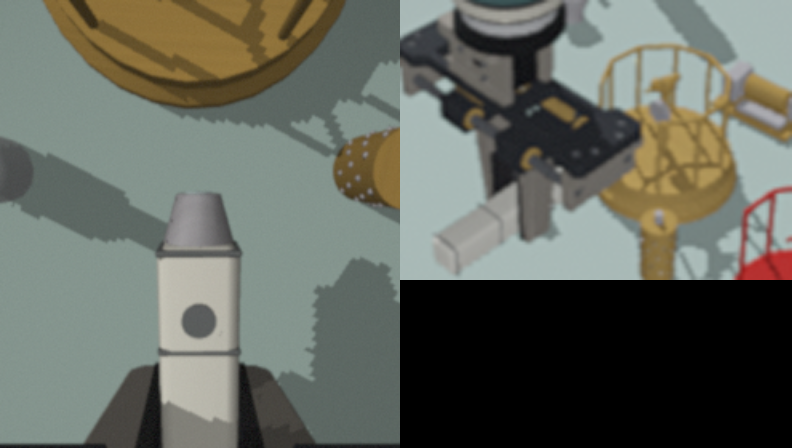

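The nose tip is at left-panel (199,194) and points squarely at the cage gate between the bars near (90,20) and (290,25). The drum (375,165) and the oiler (10,170) are well clear. A quick numeric cross-check before going in.

```bash
python3 - <<'E'
from h import *
f=load('wrist');q=lambda x,y:(130+x*250/400,y*280/448)
s,r=st();a=np.radians(30.8);ex=np.array([np.cos(a),np.sin(a),0]);w=s['position']+[0,0,.0167]
print('tip pred',w+.07*ex,'seen',onz(f,*q(199,194),.0708+.006))
m=cv2.inRange(cv2.cvtColor(f['pixels'],cv2.COLOR_BGR2HSV),(12,90,30),(30,255,255))[:80,150:345]
P=[]
for u in range(165,335,4):
    c=np.nonzero(m[:,u-150])[0]
    if len(c): P.append(onz(f,u,c.max()+.5,0.0)[:2])
P=np.array(P);A=np.c_[2*P,np.ones(len(P))]
# known radius 62 mm: fit the centre only
from scipy.optimize import least_squares
o=least_squares(lambda c:np.hypot(*(P-c).T)-.062,[.578,-.328],loss='soft_l1',f_scale=.001);print('centre',o.x,np.abs(o.fun).mean(),len(P))
d=np.r_[o.x,0]-s['position'];ey=np.array([-ex[1],ex[0],0]);print('axis from wand: along',d@ex,'lat',d@ey)
E
```

```text
t 17.38 pos [ 0.439  -0.4133  0.0541] yaw_y -59.2 z [ 0.002 -0.002 -1.   ] F [ 0.1 -0.4 -1. ] T [0.02 0.05 0.02] w 0.024 g 24.96357947587967 q [ 0.91  0.61 -0.28  1.82  0.23  0.74 -0.53]
tip pred [ 0.49916543 -0.37744006  0.07077426] seen [ 0.49992901 -0.37745379  0.0768    ]
centre [ 0.57927363 -0.32803512] 0.0001972430878664306 43
axis from wand: along 0.1641071827981456 lat 0.0014180289590702037
```

Emit:
{"fn": "arm_command", "kwargs": {
  "plan": [
    {"wx": 0,"wy": 0,"wz": 0,"tx": 0.007,"ty": 0.0045,"tz": -0.0015,"hand": 0.01},
    {"wx": 0,"wy": 0,"wz": 0,"tx": 0.007,"ty": 0.0045,"tz": -0.0015,"hand": 0.01},
    {"wx": 0,"wy": 0,"wz": 0,"tx": 0.007,"ty": 0.0045,"tz": 0,"hand": 0.01},
    {"wx": 0,"wy": 0,"wz": 0,"tx": 0.007,"ty": 0.0045,"tz": 0,"hand": 0.01},
    {"wx": 0,"wy": 0,"wz": 0,"tx": 0.007,"ty": 0.004,"tz": 0,"hand": 0.01},
    {"wx": 0,"wy": 0,"wz": 0,"tx": 0.006,"ty": 0.004,"tz": 0,"hand": 0.01},
    {"wx": 0,"wy": 0,"wz": 0,"tx": 0.006,"ty": 0.004,"tz": 0,"hand": 0.01},
    {"wx": 0,"wy": 0,"wz": 0,"tx": 0,"ty": 0,"tz": 0,"hand": 0.01},
    {"wx": 0,"wy": 0,"wz": 0,"tx": 0,"ty": 0,"tz": 0,"hand": 0.01},
    {"wx": 0,"wy": 0,"wz": 0,"tx": 0,"ty": 0,"tz": 0,"hand": 0.01}
  ]
}}

```text
time: 18.62
position: [0.4849, -0.3831, 0.0496]
tool_rot: [0.0, 0.964, 0.265, -0.0]
wrist_force: [0.2, -0.2, -1.8]
width: 0.26
grasp_force: 25.0
```

```bash
python3 - <<'E'
from h import *
s,r=st();a=np.radians(30.8);ex=np.array([np.cos(a),np.sin(a),0]);ey=np.array([-ex[1],ex[0],0])
d=np.array([.5787,-.328,.068])-.008*ex-(s['position']+[0,0,.0167]+.07*ex);print('plate from nose',d@ex,d@ey,d[2],s['dq'].round(3))
f=grab('wrist');B=f['pixels'];cv2.imwrite('pics/w_in.png',cv2.resize(B[0:220,110:400],(790,600),interpolation=cv2.INTER_CUBIC))
E
```

```text
t 18.62 pos [ 0.4849 -0.3831  0.0496] yaw_y -59.3 z [-0. -0. -1.] F [ 0.2 -0.2 -1.8] T [0.01 0.01 0.03] w 0.0239 g 24.96356338262558 q [ 0.82  0.64 -0.27  1.78  0.24  0.76 -0.61]
plate from nose 0.03077996473365018 -0.0007476623331126744 0.001730057353891229 [-0.001  0.001 -0.002 -0.002  0.001 -0.001 -0.001]
```

View pics/w_in.png

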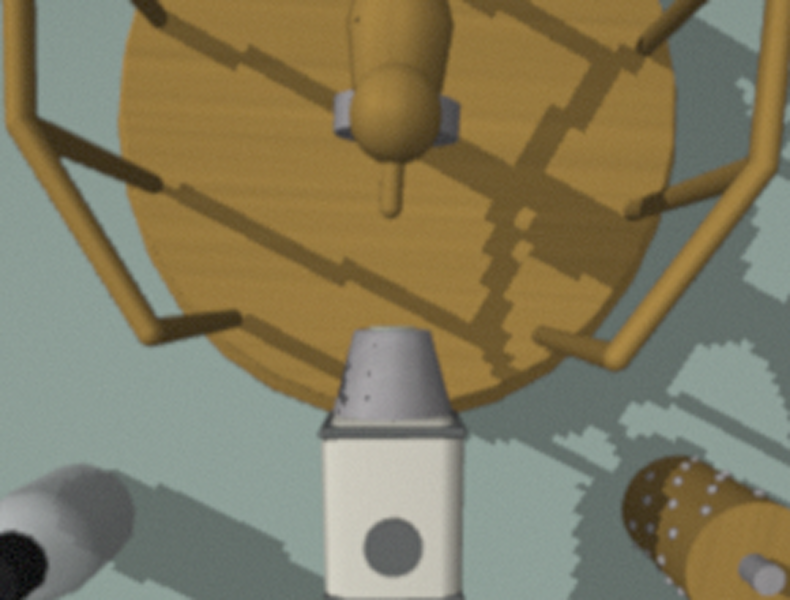

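The nose at (393,330) is centred between the gate bars, with the plate (397,118) straight ahead. I nudge up 1.5 mm and hold for about 3.5 s.

Emit:
{"fn": "arm_command", "kwargs": {
  "plan": [
    {"wx": 0,"wy": 0,"wz": 0,"tx": 0,"ty": 0,"tz": 0.0015,"hand": 0.01},
    {"wx": 0,"wy": 0,"wz": 0,"tx": 0,"ty": 0,"tz": 0,"hand": 0.01},
    {"wx": 0,"wy": 0,"wz": 0,"tx": 0,"ty": 0,"tz": 0,"hand": 0.01},
    {"wx": 0,"wy": 0,"wz": 0,"tx": 0,"ty": 0,"tz": 0,"hand": 0.01},
    {"wx": 0,"wy": 0,"wz": 0,"tx": 0,"ty": 0,"tz": 0,"hand": 0.01},
    {"wx": 0,"wy": 0,"wz": 0,"tx": 0,"ty": 0,"tz": 0,"hand": 0.01},
    {"wx": 0,"wy": 0,"wz": 0,"tx": 0,"ty": 0,"tz": 0,"hand": 0.01},
    {"wx": 0,"wy": 0,"wz": 0,"tx": 0,"ty": 0,"tz": 0,"hand": 0.01},
    {"wx": 0,"wy": 0,"wz": 0,"tx": 0,"ty": 0,"tz": 0,"hand": 0.01},
    {"wx": 0,"wy": 0,"wz": 0,"tx": 0,"ty": 0,"tz": 0,"hand": 0.01}
  ]
}}

```text
time: 19.92
position: [0.4853, -0.3827, 0.0511]
tool_rot: [0.0, 0.964, 0.265, -0.0]
wrist_force: [-0.1, 0.4, -0.9]
width: 0.256
grasp_force: 25.0
```

Emit:
{"fn": "arm_command", "kwargs": {
  "plan": [
    {"wx": 0,"wy": 0,"wz": 0,"tx": 0,"ty": 0,"tz": 0,"hand": 0.01},
    {"wx": 0,"wy": 0,"wz": 0,"tx": 0,"ty": 0,"tz": 0,"hand": 0.01},
    {"wx": 0,"wy": 0,"wz": 0,"tx": 0,"ty": 0,"tz": 0,"hand": 0.01},
    {"wx": 0,"wy": 0,"wz": 0,"tx": 0,"ty": 0,"tz": 0,"hand": 0.01},
    {"wx": 0,"wy": 0,"wz": 0,"tx": 0,"ty": 0,"tz": 0,"hand": 0.01},
    {"wx": 0,"wy": 0,"wz": 0,"tx": 0,"ty": 0,"tz": 0,"hand": 0.01},
    {"wx": 0,"wy": 0,"wz": 0,"tx": 0,"ty": 0,"tz": 0,"hand": 0.01},
    {"wx": 0,"wy": 0,"wz": 0,"tx": 0,"ty": 0,"tz": 0,"hand": 0.01},
    {"wx": 0,"wy": 0,"wz": 0,"tx": 0,"ty": 0,"tz": 0,"hand": 0.01},
    {"wx": 0,"wy": 0,"wz": 0,"tx": 0,"ty": 0,"tz": 0,"hand": 0.01}
  ]
}}

```text
time: 21.18
position: [0.4852, -0.3827, 0.0511]
tool_rot: [0.0, 0.964, 0.265, -0.0]
wrist_force: [-0.2, 0.3, -1.2]
width: 0.259
grasp_force: 25.0
```

Emit:
{"fn": "arm_command", "kwargs": {
  "plan": [
    {"wx": 0,"wy": 0,"wz": 0,"tx": 0,"ty": 0,"tz": 0,"hand": 0.01},
    {"wx": 0,"wy": 0,"wz": 0,"tx": 0,"ty": 0,"tz": 0,"hand": 0.01},
    {"wx": 0,"wy": 0,"wz": 0,"tx": 0,"ty": 0,"tz": 0,"hand": 0.01},
    {"wx": 0,"wy": 0,"wz": 0,"tx": 0,"ty": 0,"tz": 0,"hand": 0.01},
    {"wx": 0,"wy": 0,"wz": 0,"tx": 0,"ty": 0,"tz": 0,"hand": 0.01},
    {"wx": 0,"wy": 0,"wz": 0,"tx": 0,"ty": 0,"tz": 0,"hand": 0.01},
    {"wx": 0,"wy": 0,"wz": 0,"tx": 0,"ty": 0,"tz": 0,"hand": 0.01},
    {"wx": 0,"wy": 0,"wz": 0,"tx": 0,"ty": 0,"tz": 0,"hand": 0.01}
  ]
}}

```text
time: 22.18
position: [0.4853, -0.3827, 0.0511]
tool_rot: [0.0, 0.964, 0.265, -0.0]
wrist_force: [-0.4, -1.1, -0.9]
width: 0.261
grasp_force: 25.0
```

Emit:
{"fn": "arm_command", "kwargs": {
  "plan": [
    {"wx": 0,"wy": 0,"wz": 0,"tx": -0.009,"ty": -0.0055,"tz": 0,"hand": 0.01},
    {"wx": 0,"wy": 0,"wz": 0,"tx": -0.013,"ty": -0.008,"tz": 0,"hand": 0.01},
    {"wx": 0,"wy": 0,"wz": 0,"tx": -0.017,"ty": -0.01,"tz": 0,"hand": 0.01},
    {"wx": 0,"wy": 0,"wz": 0,"tx": -0.017,"ty": -0.01,"tz": 0,"hand": 0.01},
    {"wx": 0,"wy": 0,"wz": 0,"tx": 0,"ty": 0,"tz": 0.04,"hand": 0.01},
    {"wx": 0,"wy": 0,"wz": 0,"tx": 0,"ty": 0,"tz": 0.05,"hand": 0.01},
    {"wx": 0,"wy": 0,"wz": 0,"tx": 0,"ty": 0,"tz": 0.05,"hand": 0.01},
    {"wx": 0,"wy": 0,"wz": 0,"tx": 0,"ty": 0,"tz": 0,"hand": 0.01}
  ]
}}

```text
time: 23.18
position: [0.4303, -0.4188, 0.1957]
tool_rot: [0.004, 0.964, 0.265, 0.002]
wrist_force: [-0.3, 0.1, -1.1]
width: 0.259
grasp_force: 25.0
```

Emit:
{"fn": "arm_command", "kwargs": {
  "plan": [
    {"wx": 0,"wy": 0,"wz": -0.027,"tx": 0.0108,"ty": 0.0406,"tz": 0,"hand": 0.01},
    {"wx": 0,"wy": 0,"wz": -0.027,"tx": 0.0108,"ty": 0.0406,"tz": 0,"hand": 0.01},
    {"wx": 0,"wy": 0,"wz": -0.027,"tx": 0.0108,"ty": 0.0406,"tz": 0,"hand": 0.01},
    {"wx": 0,"wy": 0,"wz": -0.027,"tx": 0.0108,"ty": 0.0406,"tz": 0,"hand": 0.01},
    {"wx": 0,"wy": 0,"wz": -0.027,"tx": 0.0108,"ty": 0.0406,"tz": 0,"hand": 0.01},
    {"wx": 0,"wy": 0,"wz": -0.027,"tx": 0.0108,"ty": 0.0406,"tz": 0,"hand": 0.01},
    {"wx": 0,"wy": 0,"wz": -0.027,"tx": 0.0108,"ty": 0.0406,"tz": 0,"hand": 0.01},
    {"wx": 0,"wy": 0,"wz": -0.027,"tx": 0.0108,"ty": 0.0406,"tz": 0,"hand": 0.01},
    {"wx": 0,"wy": 0,"wz": -0.027,"tx": 0.0108,"ty": 0.0406,"tz": 0,"hand": 0.01},
    {"wx": 0,"wy": 0,"wz": -0.027,"tx": 0.0108,"ty": 0.0406,"tz": 0,"hand": 0.01}
  ]
}}

```text
time: 24.42
position: [0.5364, -0.01, 0.1899]
tool_rot: [0.0, 0.991, 0.132, -0.001]
wrist_force: [0.8, -0.9, -1.8]
width: 0.259
grasp_force: 25.0
```

Emit:
{"fn": "arm_command", "kwargs": {
  "plan": [
    {"wx": 0,"wy": 0,"wz": 0,"tx": 0,"ty": 0,"tz": -0.05,"hand": 0.01},
    {"wx": 0,"wy": 0,"wz": 0,"tx": 0,"ty": 0,"tz": -0.04,"hand": 0.01},
    {"wx": 0,"wy": 0,"wz": 0,"tx": 0,"ty": 0,"tz": 0,"hand": 0.01},
    {"wx": 0,"wy": 0,"wz": 0,"tx": 0,"ty": 0,"tz": 0,"hand": 0.01}
  ]
}}

```text
time: 24.92
position: [0.5377, -0.0106, 0.1018]
tool_rot: [0.0, 0.991, 0.133, 0.0]
wrist_force: [0.7, -0.5, -1.2]
width: 0.259
grasp_force: 25.0
```

```bash
python3 - <<'E'
from h import *
s,r=st();print(np.array([.5387,-.0125,.0335])-s['position'])
E
```

```text
t 24.93 pos [ 0.5377 -0.0106  0.1018] yaw_y -74.8 z [ 0.001  0.    -1.   ] F [ 0.7 -0.5 -1.2] T [ 0.04 -0.03 -0.03] w 0.0238 g 24.963483810424805 q [ 0.28  0.47 -0.41  1.95  0.26  0.77 -1.57]
[ 0.00100599 -0.00188883 -0.06831621]
```

Emit:
{"fn": "arm_command", "kwargs": {
  "plan": [
    {"wx": 0,"wy": 0,"wz": 0,"tx": 0.001,"ty": -0.002,"tz": -0.02,"hand": 0.01},
    {"wx": 0,"wy": 0,"wz": 0,"tx": 0,"ty": 0,"tz": -0.015,"hand": 0.01},
    {"wx": 0,"wy": 0,"wz": 0,"tx": 0,"ty": 0,"tz": -0.01,"hand": 0.01},
    {"wx": 0,"wy": 0,"wz": 0,"tx": 0,"ty": 0,"tz": -0.01,"hand": 0.01},
    {"wx": 0,"wy": 0,"wz": 0,"tx": 0,"ty": 0,"tz": -0.008,"hand": 0.01},
    {"wx": 0,"wy": 0,"wz": 0,"tx": 0,"ty": 0,"tz": -0.005,"hand": 0.01},
    {"wx": 0,"wy": 0,"wz": 0,"tx": 0,"ty": 0,"tz": 0,"hand": 0.01},
    {"wx": 0,"wy": 0,"wz": 0,"tx": 0,"ty": 0,"tz": 0,"hand": 0.01}
  ]
}}

```text
time: 25.92
position: [0.5384, -0.0122, 0.0331]
tool_rot: [0.0, 0.991, 0.133, 0.0]
wrist_force: [0.3, 0.3, -0.9]
width: 0.258
grasp_force: 25.0
```

```bash
python3 - <<'E'
from h import *
s,r=st();print(np.array([.5387,-.0125,.0335])-s['position'])
E
```

```text
t 25.93 pos [ 0.5384 -0.0122  0.0331] yaw_y -74.7 z [ 0.  0. -1.] F [ 0.3  0.3 -0.9] T [ 0.06 -0.02 -0.  ] w 0.0237 g 24.99374359846115 q [ 0.24  0.58 -0.36  1.98  0.32  0.64 -1.62]
[ 0.00030187 -0.00034179  0.00038115]
```

Back at the rest pose within half a millimetre. I release and rise.

Emit:
{"fn": "arm_command", "kwargs": {
  "plan": [
    {"wx": 0,"wy": 0,"wz": 0,"tx": 0,"ty": 0,"tz": 0,"hand": 0.055},
    {"wx": 0,"wy": 0,"wz": 0,"tx": 0,"ty": 0,"tz": 0,"hand": 0.055},
    {"wx": 0,"wy": 0,"wz": 0,"tx": 0,"ty": 0,"tz": 0,"hand": 0.055},
    {"wx": 0,"wy": 0,"wz": 0,"tx": 0,"ty": 0,"tz": 0.02,"hand": 0.055},
    {"wx": 0,"wy": 0,"wz": 0,"tx": 0,"ty": 0,"tz": 0.05,"hand": 0.055},
    {"wx": 0,"wy": 0,"wz": 0,"tx": 0,"ty": 0,"tz": 0.06,"hand": 0.055},
    {"wx": 0,"wy": 0,"wz": 0,"tx": 0,"ty": 0,"tz": 0.06,"hand": 0.055},
    {"wx": 0,"wy": 0,"wz": 0,"tx": -0.014,"ty": -0.008,"tz": 0.04,"hand": 0.055},
    {"wx": 0,"wy": 0,"wz": 0,"tx": 0,"ty": 0,"tz": 0,"hand": 0.055},
    {"wx": 0,"wy": 0,"wz": 0,"tx": 0,"ty": 0,"tz": 0,"hand": 0.055}
  ]
}}

```text
time: 27.18
position: [0.5238, -0.0203, 0.2624]
tool_rot: [0.0, 0.991, 0.133, -0.0]
wrist_force: [-0.2, 0.1, -1.6]
width: 0.599
grasp_force: 0.0
```

```bash
python3 - <<'E'
from h import *
st();f=grab('wrist')
u,v=proj(f,[[.539,-.0115,.06]])[0];x0=int(max(0,min(u-120,512-240)));y0=int(max(0,min(v-90,384-180)))
cv2.imwrite('pics/w_end.png',cv2.resize(f['pixels'][y0:y0+180,x0:x0+240],(800,600),interpolation=cv2.INTER_CUBIC))
K=[[.539+.0675,-.0115+.0187,.05],[.539-.0675,-.0115-.0187,.05]];print((proj(f,K)-[x0,y0])*800/240)
E
```

```text
t 27.18 pos [ 0.5238 -0.0203  0.2624] yaw_y -74.7 z [-0.001 -0.    -1.   ] F [-0.2  0.1 -1.6] T [0.05 0.07 0.04] w 0.0551 g 0.0 q [ 0.38  0.25 -0.47  1.83  0.13  1.09 -1.44]
[[400.58554784  93.2498794 ]
 [403.03408305 482.18723783]]
```

View pics/w_end.png

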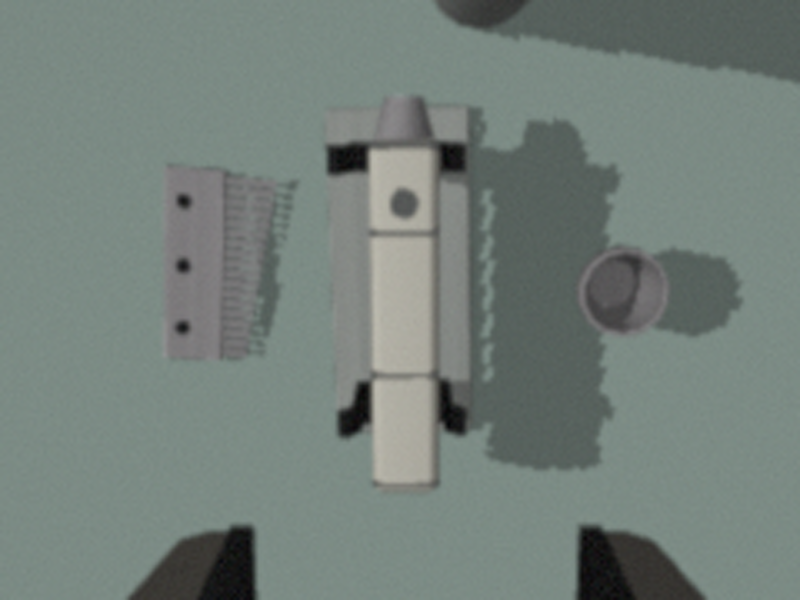

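The wand lies squarely in its cradle, nose at (403,97) and tail at (405,487), with the comb and loupe undisturbed and the gripper clear. I hand in.

```bash
python3 -c "
from bench import ctrl
print(ctrl.sign_off())"
```

```text
the job is handed in; nothing more can be done
None
```

The job is handed in at about 27 s: the selector is at its fifth click, the wand was held square about 3 cm from the plate for 3.5 s and laid back in its cradle, and nothing seen in the checks was touched or shifted.

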